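# Set up the polishing spindles

## Task

Change over the polishing heads: take the worn wheel with the black hub out of the blue spindle head and stand it fully down in the black stand, and fit each fresh wheel that is there into the head of its own colour and tap its hub from above until the taper locks fully home, with the collar down level with the block's top. When all wheels are home, press the green start button fully down and let it spring back. Leave the jar, the two medals behind the heads and the bar of polishing compound where they are.

Things in the scene. Friction and masses are not known exactly. Their poses are not given: they have to be found in the camera images.
- wheel_red: Polishing wheel on a tapered arbor, 130 mm tall, 250 g. Origin: centre of the shank's lower end, z up its axis. Steel taper shank z 0-50 mm (18 to 28 mm across), red collar z 50-58 (42 across), pale felt wheel z 58-83 (64 across), red hub z 83-130 (22 across, flat top) to grip and tap. Starts upright in a wood stand, collar on the stand's top, origin 5 mm up. May be absent (None).
- wheel_blue: Polishing wheel on a tapered arbor, 130 mm tall, 250 g. Origin: centre of the shank's lower end, z up its axis. Steel taper shank z 0-50 mm (18 to 28 mm across), blue collar z 50-58 (42 across), grey felt wheel z 58-83 (64 across), blue hub z 83-130 (22 across, flat top) to grip and tap. Starts upright in a wood stand, collar on the stand's top, origin 5 mm up. May be absent (None).
- wheel_yellow: Polishing wheel on a tapered arbor, 130 mm tall, 250 g. Origin: centre of the shank's lower end, z up its axis. Steel taper shank z 0-50 mm (18 to 28 mm across), yellow collar z 50-58 (42 across), pale felt wheel z 58-83 (64 across), yellow hub z 83-130 (22 across, flat top) to grip and tap. Starts upright in a wood stand, collar on the stand's top, origin 5 mm up. May be absent (None).
- wheel_white: Polishing wheel on a tapered arbor, 130 mm tall, 250 g. Origin: centre of the shank's lower end, z up its axis. Steel taper shank z 0-50 mm (18 to 28 mm across), white collar z 50-58 (42 across), grey felt wheel z 58-83 (64 across), white hub z 83-130 (22 across, flat top) to grip and tap. Starts upright in a wood stand, collar on the stand's top, origin 5 mm up. May be absent (None).
- wheel_worn: Polishing wheel on a tapered arbor, 130 mm tall, 250 g. Origin: centre of the shank's lower end, z up its axis. Steel taper shank z 0-50 mm (18 to 28 mm across), black collar z 50-58 (42 across), dark brown felt wheel z 58-83 (64 across), black hub z 83-130 (22 across, flat top) to grip and tap. The worn wheel: at the start it stands loosely, not locked, in the blue spindle head.
- head_red: Fixed grey spindle head 100 x 100 x 80 mm high, red frame on top; origin: centre of underside, on the axis. Its taper socket is a steel sleeve in the middle (mouth 29 mm across, 0.5 mm play on the shank). A wheel put in rests collar on rim, 10 mm proud: wheel origin 40 mm above the head's; tapped home and locked: 30 mm above, collar level with the block's top.
- sleeve_red (a joint): How far the red head's socket sleeve has sunk, m: 0 = up, rim 10 mm above the block's top (unlocked), 0.010 = fully down, level with it (locked). It moves stiffly (slowly, 11 to 14 N on the wheel's top; plus 150 N s/m), stays where it is left and clamps the shank as it sinks.
- head_blue: Fixed grey spindle head 100 x 100 x 80 mm high, blue frame on top; origin: centre of underside, on the axis. Its taper socket is a steel sleeve in the middle (mouth 29 mm across, 0.5 mm play on the shank). A wheel put in rests collar on rim, 10 mm proud: wheel origin 40 mm above the head's; tapped home and locked: 30 mm above, collar level with the block's top.
- sleeve_blue (a joint): How far the blue head's socket sleeve has sunk, m: 0 = up, rim 10 mm above the block's top (unlocked), 0.010 = fully down, level with it (locked). It moves stiffly (slowly, 11 to 14 N on the wheel's top; plus 150 N s/m), stays where it is left and clamps the shank as it sinks.
- head_yellow: Fixed grey spindle head 100 x 100 x 80 mm high, yellow frame on top; origin: centre of underside, on the axis. Its taper socket is a steel sleeve in the middle (mouth 29 mm across, 0.5 mm play on the shank). A wheel put in rests collar on rim, 10 mm proud: wheel origin 40 mm above the head's; tapped home and locked: 30 mm above, collar level with the block's top.
- sleeve_yellow (a joint): How far the yellow head's socket sleeve has sunk, m: 0 = up, rim 10 mm above the block's top (unlocked), 0.010 = fully down, level with it (locked). It moves stiffly (slowly, 11 to 14 N on the wheel's top; plus 150 N s/m), stays where it is left and clamps the shank as it sinks.
- head_white: Fixed grey spindle head 100 x 100 x 80 mm high, white frame on top; origin: centre of underside, on the axis. Its taper socket is a steel sleeve in the middle (mouth 29 mm across, 0.5 mm play on the shank). A wheel put in rests collar on rim, 10 mm proud: wheel origin 40 mm above the head's; tapped home and locked: 30 mm above, collar level with the block's top.
- sleeve_white (a joint): How far the white head's socket sleeve has sunk, m: 0 = up, rim 10 mm above the block's top (unlocked), 0.010 = fully down, level with it (locked). It moves stiffly (slowly, 11 to 14 N on the wheel's top; plus 150 N s/m), stays where it is left and clamps the shank as it sinks.
- stand_red: Loose light wood stand, 80 x 80 x 55 mm, 0.6 kg, with a 33 mm vertical hole through its middle; origin: centre of its underside. One of four alike; it holds the red wheel at the start, or is empty if that wheel is absent.
- stand_blue: Loose light wood stand, 80 x 80 x 55 mm, 0.6 kg, with a 33 mm vertical hole through its middle; origin: centre of its underside. One of four alike; it holds the blue wheel at the start, or is empty if that wheel is absent.
- stand_yellow: Loose light wood stand, 80 x 80 x 55 mm, 0.6 kg, with a 33 mm vertical hole through its middle; origin: centre of its underside. One of four alike; it holds the yellow wheel at the start, or is empty if that wheel is absent.
- stand_white: Loose light wood stand, 80 x 80 x 55 mm, 0.6 kg, with a 33 mm vertical hole through its middle; origin: centre of its underside. One of four alike; it holds the white wheel at the start, or is empty if that wheel is absent.
- stand_worn: Loose black stand, 80 x 80 x 55 mm, 0.6 kg, with a 33 mm vertical hole through its middle, empty at the start; origin: centre of its underside. A wheel stands in it with its collar on the stand's top, wheel origin 5 mm above the stand's origin.
- start_button_top (a point): Centre of the top of the green start button (36 mm across, in a black ring, in the middle of a fixed grey control box 90 x 80 x 50 mm with a yellow top plate), about 69 mm above the bench when up.
- start_button (a joint): Travel of the start button, m: 0 up, 0.007 fully down; springs back; about 5 N to press fully.
- jar: Bystander: amber jar with white cap, 66 mm across, 85 mm tall; origin: centre of its underside.
- coin_a: Bystander: brass medal blank lying flat behind the heads, 32 mm across, 4 mm thick; origin: centre of underside.
- coin_b: Bystander: steel medal blank lying flat behind the heads, 32 mm across, 4 mm thick; origin: centre of underside.
- compound_bar: Bystander: reddish brown bar of polishing compound 50 x 110 x 30 mm, behind the heads; origin: centre of underside.
Not all that is in view belongs to the job. Leave any pink look-alike of the wheel_white alone.

How it is judged:
By the outcome, as a careful person would: the job done as asked, in the order asked, and still so for the second after the job is handed in, with the robot touching nothing.
Of wheel_red, wheel_blue, wheel_yellow, wheel_white only 3 to 4 are there at a start; the rules pass over those that are not, and their reading is None.
At some moment in a run one of stand_red, stand_blue, stand_yellow, stand_white, stand_worn may be knocked a few centimetres aside while the robot is not near it.
It also fails if it takes over 210 s, if anything falls off the work surface, if the arm or the gripper's body presses on something with over 40 N, if the wrist force passes 120 N, or if a joint passes its speed limit or range.

## Robot

A 6-joint arm with a two-finger parallel gripper is mounted at the origin on the work surface. World frame = base frame: x ahead of the robot, y to its left, z up, the work surface at z = 0. Lengths are in mm, angles in rad, forces in N, time in s.
With the tool pointing down it reaches from about 350 to 925 mm from the base axis. Payload 6.4 kg.
Tool frame: the origin (TCP) lies on the centre line of the jaws, within the pads' length; the fingertips stand 17 mm ahead of it and the grasp point (between the pads) lies 2 mm behind it (env.tips_ahead is the distance from the TCP to the fingertips, in mm); z points along the fingers, y is the line along which they close (so a half turn about z gives the same grasp; the last joint's range is limited). The gripper opens to 94 mm and grips with 3 to 60 N. Pads are 16 mm wide; open, the fingers measure 119 mm over their backs; the gripper's body (75 mm by 177 mm) begins 78 mm behind the grasp point.
Start: joints at [1.137, 0.245, 1.558, -0, 1.339, -0.174], TCP at [166.973, 628.199, 222.455] pointing down, gripper open.
Joint ranges: [-3.13, 3.13], [-1.02, 2.26], [0.13, 2.54], [-0.95, 4.09], [0.21, 2.88], [-2.74, 2.74]. Speed limits (rad/s): [2.57, 2.57, 3.14, 3.14, 3.14, 3.14].

## Interface

Orientations are given as [roll, pitch, yaw] about the fixed x, y, z axes, in that order (R = Rz(yaw) Ry(pitch) Rx(roll)).
In Python, from station import env, vision, job gives the robot as it stands. The module is installed in compiled form; this text tells all that it offers.
- The arm moves only by the tool arm_command, never from a script. Its argument "moves" is a list of rows, each a list of 3 entries, a list of its own where there are three numbers: the turn, a rotation vector about the tool's x, y, z in degrees, then the shift along the tool's x, y, z in m, then the closure, from 0 (fully open) to 1 (shut). A call has 1 to 20 rows; each row is the pose to reach, as a shift and turn from the pose commanded when the call began, along the tool's axes at that moment; what a row does not reach only later rows make up. A row lasts 1/10 s, in which the tool goes at most 50 mm and 8.59 degrees, less where a joint would pass 70% of its speed; a pose out of reach is approached as far as the arm can. A call with a gripper value outside its range is refused whole. The fingers move at their own pace and stop on an object; "squeeze" is the grip in N (left out, the last holds). Time passes only in rows, so rows that repeat a pose let the fingers close. It gives the time, the measured TCP pose, the force, the opening and the grip force at its end, in the units of the state.
- env.observe(): the state, without advancing time (a new reading comes with each control period).
- vision.camera(name): name is "scene" or "top"; returns the picture (480x640x3 uint8, red, green, blue); there is no depth.
- vision.camera_model(name): a dict with "K" (3x3 intrinsics, pixels), "R" (3x3) and "t" (3): a world point X has camera coordinates R X + t. Camera axes: x right, y down, z forward; pixel columns grow to the right and rows downward; lengths in mm; the calibration is good to about 2 mm. A picture is of the moment at which its call begins. camera_model takes no time and is no camera call.
- job.finish_job(): hands the job in; it is judged then, once.
The state is a dict: "time_s": time; "joints": joint angles; "joint_vel": joint speeds; "joint_efforts": joint torques, N m; "ee_pos": TCP position; "tcp_rot": TCP orientation; "wrist_force": force on the tool from outside, world axes, zero at the start; "moment": the same for the moment, N m; "finger_gap": opening from 0.0 (shut) to 1.0 (fully open); "finger_force": force on a finger pad.
Only numpy, scipy, OpenCV 4.12 (cv2) and the standard library are available. Lean on these libraries where they do the work, as an engineer would, in place of code of your own. Each camera call takes 0.05 s, during which the arm holds its last target. There are 200 camera calls.

## Working session

There is one attempt and no reset: what is moved stays moved. The work goes in short steps, Python scripts to look and compute and a tool call to move; the robot and the scene stay as the last step left them, time stands still between calls to the robot, and variables do not carry over. Pictures are saved under pics/ and viewed, at most 14 in all, crops included, and the job is handed in when it is done.

Besides the shell and the picture viewer there is one more tool, called by a JSON object that holds its "name" and its "arguments". arm_command: Moves the arm, as the interface text tells. Its arguments: {"type":"object","properties":{"moves":{"type":"array","items":{"type":"array"}},"squeeze":{"type":"number"}},"required":["moves"]}

```bash
mkdir -p pics; python3 - <<'E'
from station import env,vision,job
import cv2
for n in("scene","top"):
    cv2.imwrite(f"pics/{n}0.png",vision.camera(n)[:,:,::-1]); print(n,vision.camera_model(n))
print(env.observe(), env.tips_ahead)
E
```

```text
scene {'K': array([[506.2573547 ,   0.        , 313.3701553 ],
       [  0.        , 506.2573547 , 240.33210251],
       [  0.        ,   0.        ,   1.        ]]), 'R': array([[-0.5826802 ,  0.8126099 , -0.01220367],
       [ 0.56250963,  0.39241738, -0.72773039],
       [-0.58657199, -0.43089877, -0.68575473]]), 't': array([ 332.17852594, -240.16660765, 1381.2619324 ])}
top {'K': array([[466.62176992,   0.        , 315.49734646],
       [  0.        , 466.62176992, 239.04963636],
       [  0.        ,   0.        ,   1.        ]]), 'R': array([[-0.00991914, -0.99991477, -0.00848909],
       [-0.99656616,  0.01058311, -0.08212118],
       [ 0.08220402,  0.00764537, -0.9965862 ]]), 't': array([  25.42042807,  537.76111862, 1018.69776571])}
{'time_s': 0.1, 'joints': array([ 1.13690401e+00,  2.45709163e-01,  1.55885655e+00, -2.30696480e-06,
        1.33870064e+00, -1.74095211e-01]), 'joint_vel': array([ 0.00065168, -0.00124374, -0.00269144, -0.00029028, -0.00073963,
       -0.0007916 ]), 'joint_efforts': array([ 1.82406884e-04, -4.16913986e+01, -3.15525842e+01,  6.85569760e-02,
        3.10276228e-02, -5.64762649e-05]), 'ee_pos': array([166.75426284, 627.73090379, 221.4970765 ]), 'tcp_rot': array([-3.13994386e+00, -2.87703455e-04,  2.88179584e+00]), 'wrist_force': array([-0.32033253, -0.38185635,  0.19211891]), 'moment': array([ 0.01258189,  0.03014232, -0.00941206]), 'finger_force': 0.0, 'finger_gap': 0.996072352300334} 17.0
```

View pics/scene0.png

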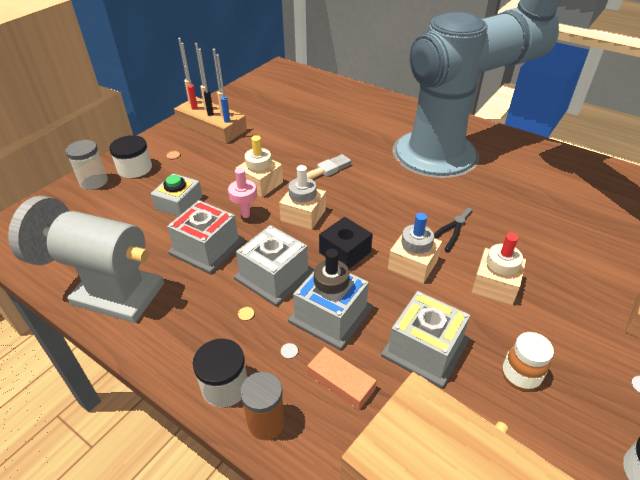

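View pics/top0.png

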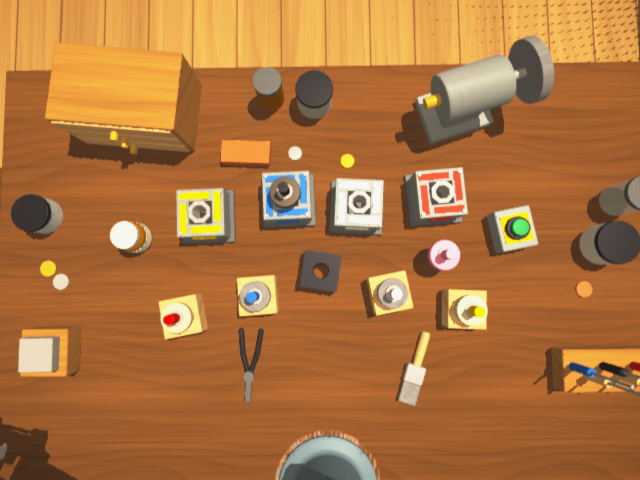

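The scene view and the top view show all four fresh wheels present. In the top view the hubs are red (172,319), blue (252,297), white (393,293) and yellow (478,311). The worn wheel is in the blue head at (285,191), the black stand at (320,271), the button at (518,228), and a pink decoy at (445,255).

```bash
cat > loc.py <<'E'
from station import env,vision,job
import cv2,numpy as np
from scipy.optimize import least_squares
CM={n:vision.camera_model(n) for n in("scene","top")}
def proj(n,P):
    m=CM[n];q=np.atleast_2d(P)@m["R"].T+m["t"];q=q@m["K"].T;return q[:,:2]/q[:,2:]
def ray(n,uv,z):
    m=CM[n];d=m["R"].T@np.linalg.inv(m["K"])@np.array([*uv,1.]);c=-m["R"].T@m["t"];return c+d*(z-c[2])/d[2]
def cyl(r,z0,z1):
    a=np.linspace(0,2*np.pi,36,endpoint=False);return np.vstack([np.c_[r*np.cos(a),r*np.sin(a),0*a+z] for z in(z0,z1)])
def hullc(p):
    h=cv2.convexHull(np.float32(p).reshape(-1,1,2));M=cv2.moments(h);return np.array([M["m10"],M["m01"]])/M["m00"],M["m00"]
def mask(img,col):
    h,s,v=[c.astype(int) for c in cv2.split(cv2.cvtColor(img,cv2.COLOR_RGB2HSV))]
    return {"red":((h<5)|(h>175))&(s>190)&(v>110),"blue":(abs(h-108)<9)&(s>150)&(v>70),"yellow":(abs(h-27)<5)&(s>150)&(v>120),
      "white":(s<30)&(v>205),"green":(abs(h-65)<15)&(s>120)&(v>70),"black":(v<40)}[col].astype(np.uint8)
def blob(img,col,uv,r):
    m=mask(img,col);k=np.zeros_like(m);cv2.circle(k,tuple(int(x) for x in uv),int(r),1,-1);return m&k
def fit(imgs,col,seed,model,r,show=None):
    seed=np.array(seed,float);obs={}
    for n in imgs:
        c,_=hullc(proj(n,model+[*seed,0]));b=blob(imgs[n],col,c,r[n])
        ys,xs=np.nonzero(b)
        if len(xs)<15: continue
        box=np.vstack([np.c_[xs+dx,ys+dy] for dx in(-.5,.5) for dy in(-.5,.5)])
        oc,oa=hullc(box);obs[n]=(oc,oa)
    f=lambda p:np.concatenate([obs[n][0]-hullc(proj(n,model+[*p,0]))[0] for n in obs])
    s=least_squares(f,seed,diff_step=1e-3)
    single={n:least_squares(lambda p:obs[n][0]-hullc(proj(n,model+[*p,0]))[0],seed,diff_step=1e-3).x.round(1) for n in obs}
    return s.x.round(1),single,{n:(round(obs[n][1]/hullc(proj(n,model+[*s.x,0]))[1],2)) for n in obs}
E
cat > m1.py <<'E'
from loc import *
im={n:vision.camera(n) for n in CM}
np.savez("im.npz",**im)
hub=cyl(11,88,135)
for c,uv in dict(red=(172,319),blue=(252,297),white=(393,293),yellow=(478,311)).items():
    print("hub",c,fit(im,c,ray("top",uv,133)[:2],hub,dict(scene=22,top=13)))
sq=lambda h,z:np.array([[a*h,b*h,z] for a in(-1,1) for b in(-1,1)])
for c,uv in dict(red=(441,192),blue=(288,196),white=(358,202),yellow=(200,212)).items():
    print("head",c,fit(im,c,ray("top",uv,82)[:2],sq(42,81),dict(scene=42,top=31)))
print("worn",fit(im,"black",ray("top",(283,188),168)[:2],cyl(11,123,170),dict(scene=16,top=9)))
print("but",fit(im,"green",ray("top",(518,228),68)[:2],cyl(18,64,69),dict(scene=16,top=16)))
print("bstand",fit(im,"black",ray("top",(321,270),55)[:2],np.vstack([sq(40,0),sq(40,55)]),dict(scene=35,top=27)))
print("sleeves",{c:ray("top",uv,90).round(1) for c,uv in dict(red=(442,192),white=(358,200),yellow=(200,211)).items()})
t=im["top"]
a=np.vstack([cv2.resize(t[165:250,165:325],None,fx=4,fy=3.5,interpolation=cv2.INTER_CUBIC) ,cv2.resize(t[165:250,325:485],None,fx=4,fy=3.5,interpolation=cv2.INTER_CUBIC)])
cv2.imwrite("pics/c1.png",a[:,:,::-1])
E
python3 m1.py
```

```text
hub red (array([373.6, 311. ]), {'scene': array([375.8, 310.9]), 'top': array([372.4, 311.3])}, {'scene': 0.6, 'top': 0.74})
hub blue (array([414.2, 148. ]), {'scene': array([411.8, 146.4]), 'top': array([415.1, 149.2])}, {'scene': 0.87, 'top': 0.8})
hub white (array([ 418.6, -134.8]), {'scene': array([ 418.4, -128.6]), 'top': array([ 420.4, -138.8])}, {'scene': 3.54, 'top': 1.23})
hub yellow (array([ 381.4, -306.9]), {'top': array([ 381.4, -306.9])}, {'top': 0.54})
head red (array([ 607.8, -256.3]), {'top': array([ 607.8, -256.3])}, {'top': 0.37})
head blue (array([626.7,  83. ]), {'scene': array([631.5,  85.7]), 'top': array([622.7,  81. ])}, {'scene': 0.93, 'top': 1.14})
head white (array([610.6, -72.4]), {'scene': array([610.7, -71.7]), 'top': array([610.8, -72.9])}, {'scene': 1.45, 'top': 1.29})
head yellow (array([590.8, 263.4]), {'top': array([590.8, 263.4])}, {'top': 1.18})
worn (array([617.9,  79.2]), {'scene': array([617.9,  79.2])}, {'scene': 1.79})
but (array([ 554.7, -415.3]), {'scene': array([ 553.4, -415.9]), 'top': array([ 555.4, -415.5])}, {'scene': 1.16, 'top': 1.07})
bstand (array([483.3,  17.3]), {'scene': array([483.3,  17.3])}, {'scene': 0.89})
sleeves {'red': array([ 628.6, -247. ,   90. ]), 'white': array([613.7, -70.6,  90. ]), 'yellow': array([594.1, 261.3,  90. ])}
```

View pics/c1.png

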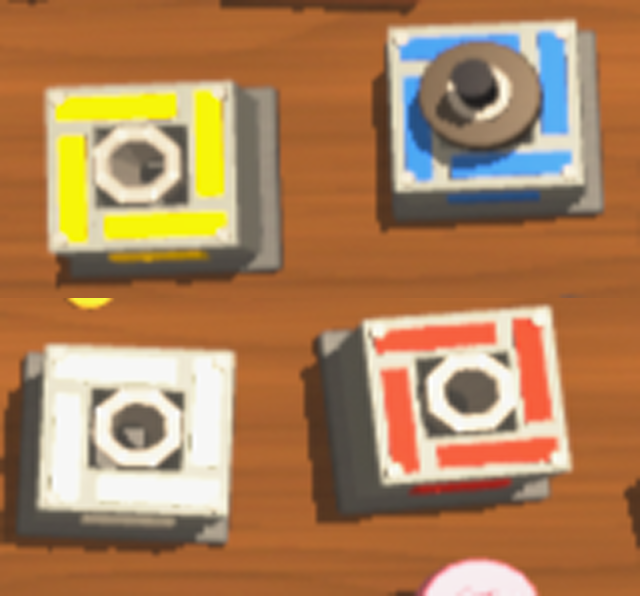

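The crop gives the block-top centres (crop px): yellow (142,168), blue (485,107), white (135,431) and red (466,396). The sleeve rims are at yellow (138,165), white (137,427) and red (470,391). Next I need the hubs, and the scene view.

```bash
python3 - <<'E'
from loc import *
im=np.load("im.npz");t=im["top"];s=im["scene"]
R=lambda a,fx,fy:cv2.resize(a,None,fx=fx,fy=fy,interpolation=cv2.INTER_CUBIC)
cv2.imwrite("pics/c2.png",np.vstack([R(t[248:340,155:345],4,3.2),R(t[248:340,345:535],4,3.2)])[:,:,::-1])
T=lambda x,y:R(s[y:y+72,x:x+64],4,4)
# head tiles & hubs
tiles=[(170,197),(240,222),(300,245),(398,287),(230,130),(270,160),(388,208),(478,228)]
rows=[np.hstack([R(s[y:y+75,x:x+80],2.5,4) for x,y in tiles[i:i+4]]) for i in(0,4)]
cv2.imwrite("pics/c3.png",np.vstack(rows)[:,:,::-1])
E
```

```text
(no output)
```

View pics/c2.png

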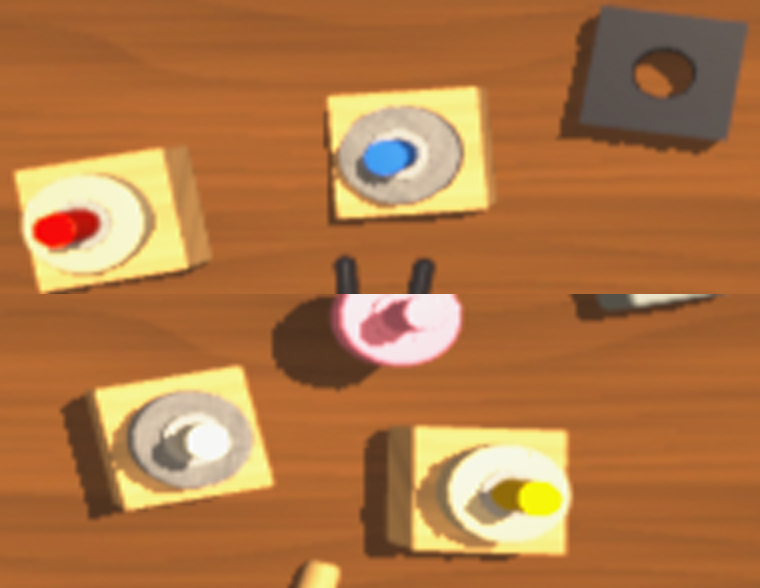

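View pics/c3.png

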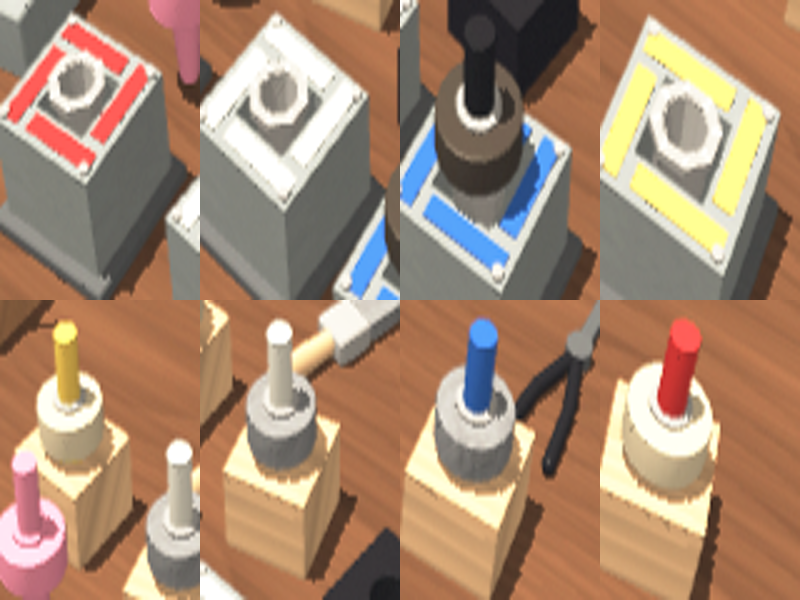

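```bash
python3 - <<'E'
from loc import *
c1a=lambda X,Y:(165+(X+.5)/4-.5,165+(Y+.5)/3.5-.5)
c1b=lambda X,Y:(325+(X+.5)/4-.5,165+(Y-297)/3.5-.5)
c2a=lambda X,Y:(155+(X+.5)/4-.5,248+(Y+.5)/3.2-.5)
c2b=lambda X,Y:(345+(X+.5)/4-.5,248+(Y-294)/3.2-.5)
sc=lambda x,y,X,Y:(x+(X+.5)/2.5-.5,y+(Y+.5)/4-.5)
T,S="top","scene"
D={"red":[(T,c2a(53,231),135),(T,c2a(87,223),88),(S,sc(478,228,86,28),135)],
"blue":[(T,c2a(384,159),135),(T,c2a(400,154.5),88),(S,sc(388,208,84,28),135)],
"white":[(T,c2b(207,443),135),(T,c2b(191,439),88),(S,sc(270,160,80,27),135)],
"yellow":[(T,c2b(540,498),135),(T,c2b(509,493),88),(S,sc(230,130,66,27),135)],
"worn":[(T,c1a(474,85),170),(T,c1a(480,94),123),(S,sc(300,245,80,32),170)],
"bstand":[(T,c2a(664,73),55)],
"Hred":[(T,c1b(466,396),80),(T,c1b(470,391),90),(S,sc(170,197,76,81),90),(S,sc(170,197,79.7,95.5),80)],
"Hwhite":[(T,c1b(135.5,431),80),(T,c1b(137,427),90),(S,sc(240,222,78,95),90),(S,sc(240,222,83.5,111),80)],
"Hyellow":[(T,c1a(142,168),80),(T,c1a(138,165),90),(S,sc(398,287,85.5,117),90)],
"Hblue":[(T,c1a(485.5,107),80)]}
for k,v in D.items(): print(k,[list(ray(*o)[:2].round(1)) for o in v])
E
```

```text
red [[np.float64(372.4), np.float64(310.8)], [np.float64(373.3), np.float64(308.4)], [np.float64(366.4), np.float64(310.1)]]
blue [[np.float64(414.8), np.float64(148.0)], [np.float64(415.7), np.float64(146.6)], [np.float64(410.8), np.float64(146.1)]]
white [[np.float64(418.5), np.float64(-138.9)], [np.float64(419.4), np.float64(-138.4)], [np.float64(413.0), np.float64(-142.0)]]
yellow [[np.float64(383.5), np.float64(-300.8)], [np.float64(383.3), np.float64(-300.9)], [np.float64(376.0), np.float64(-304.1)]]
worn [[np.float64(623.6), np.float64(80.3)], [np.float64(627.3), np.float64(80.9)], [np.float64(627.0), np.float64(81.8)]]
bstand [[np.float64(467.5), np.float64(9.3)]]
Hred [[np.float64(628.8), np.float64(-247.7)], [np.float64(630.0), np.float64(-247.3)], [np.float64(629.0), np.float64(-247.5)], [np.float64(628.2), np.float64(-246.3)]]
Hwhite [[np.float64(609.3), np.float64(-72.4)], [np.float64(610.1), np.float64(-72.4)], [np.float64(611.0), np.float64(-71.7)], [np.float64(609.7), np.float64(-68.1)]]
Hyellow [[np.float64(592.0), np.float64(263.6)], [np.float64(592.4), np.float64(263.1)], [np.float64(588.6), np.float64(262.7)]]
Hblue [[np.float64(627.3), np.float64(81.2)]]
```

{"name": "arm_command", "arguments": {"moves": [[[0,0,-8],[0,0,-0.02],0.4],[[0,0,-14.885],[0,0,-0.04],0.4],[[0,0,-14.885],[0,0,-0.04],0.4],[[0,0,-14.885],[0,0,-0.04],0.4]], "squeeze": 30}}

```text
time_s: 0.6
ee_pos: [167.0, 628.2, 262.2]
tcp_rot: [3.141, 0.0, 3.139]
wrist_force: [-0.0, -0.5, -0.6]
finger_gap: 0.698
finger_force: 0.0
```

{"name": "arm_command", "arguments": {"moves": [[[0,0,0],[-0.4598,-0.5472,0.03],0.4],[[0,0,0],[-0.4598,-0.5472,0.03],0.4],[[0,0,0],[-0.4598,-0.5472,0.03],0.4],[[0,0,0],[-0.4598,-0.5472,0.03],0.4],[[0,0,0],[-0.4598,-0.5472,0.03],0.4],[[0,0,0],[-0.4598,-0.5472,0.03],0.4],[[0,0,0],[-0.4598,-0.5472,0.03],0.4],[[0,0,0],[-0.4598,-0.5472,0.03],0.4],[[0,0,0],[-0.4598,-0.5472,0.03],0.4],[[0,0,0],[-0.4598,-0.5472,0.03],0.4],[[0,0,0],[-0.4598,-0.5472,0.03],0.4],[[0,0,0],[-0.4598,-0.5472,0.03],0.4],[[0,0,0],[-0.4598,-0.5472,0.03],0.4],[[0,0,0],[-0.4598,-0.5472,0.03],0.4],[[0,0,0],[-0.4598,-0.5472,0.03],0.4],[[0,0,0],[-0.4598,-0.5472,0.03],0.4],[[0,0,0],[-0.4598,-0.5472,0.03],0.4],[[0,0,0],[-0.4598,-0.5472,0.03],0.4],[[0,0,0],[-0.4598,-0.5472,0.03],0.4]]}}

```text
time_s: 2.5
ee_pos: [626.0, 82.6, 232.6]
tcp_rot: [3.141, -0.0, -3.14]
wrist_force: [-0.3, -0.6, 0.9]
finger_gap: 0.601
finger_force: 0.0
```

{"name": "arm_command", "arguments": {"moves": [[[0,0,0],[0,0,0.04],0.4],[[0,0,0],[0,0,0.07],0.4],[[0,0,0],[0,0,0.08],0.4],[[0,0,0],[0,0,0.08],0.4],[[0,0,0],[0,0,0.08],0.9],[[0,0,0],[0,0,0.08],0.9],[[0,0,0],[0,0,0.08],0.9],[[0,0,0],[0,0,0.08],0.9],[[0,0,0],[0,0,0.08],0.9],[[0,0,0],[0,0,0.08],0.9],[[0,0,0],[0,0,0.08],0.9],[[0,0,0],[0,0,0.08],0.9]]}}

```text
time_s: 3.7
ee_pos: [627.1, 81.1, 153.1]
tcp_rot: [3.142, 0.001, -3.142]
wrist_force: [0.1, 1.2, 3.5]
finger_gap: 0.231
finger_force: 30.0
```

{"name": "arm_command", "arguments": {"moves": [[[0,0,0],[0,0,-0.01],0.9],[[0,0,0],[0,0,-0.03],0.9],[[0,0,0],[0,0,-0.06],0.9],[[0,0,0],[0,0,-0.08],0.9],[[0,0,0],[0.04,-0.018,-0.08],0.9],[[0,0,0],[0.08,-0.036,-0.08],0.9],[[0,0,0],[0.12,-0.054,-0.08],0.9],[[0,0,0],[0.159,-0.0718,-0.08],0.9],[[0,0,0],[0.159,-0.0718,-0.08],0.9],[[0,0,0],[0.159,-0.0718,-0.08],0.9],[[0,0,0],[0.159,-0.0718,-0.08],0.9]]}}

```text
time_s: 4.8
ee_pos: [468.3, 9.2, 232.8]
tcp_rot: [-3.142, 0.0, -3.141]
wrist_force: [0.1, -0.5, -1.9]
finger_gap: 0.229
finger_force: 30.0
```

```bash
python3 - <<'E'
from loc import *
s=vision.camera("scene");t=vision.camera("top")
cv2.imwrite("pics/d1.png",np.hstack([cv2.resize(s[150:350,230:430],(400,400)),cv2.resize(t[200:350,250:400],(400,400))])[:,:,::-1])
E
```

```text
(no output)
```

View pics/d1.png

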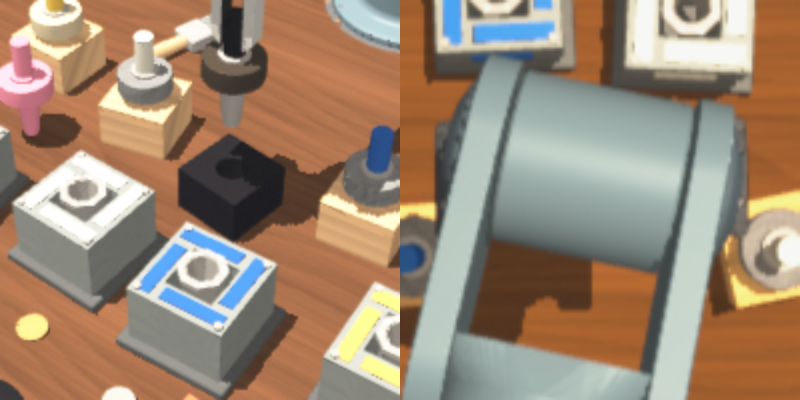

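The wheel hangs straight above the black stand's hole (left panel, hole at (235,168), shank tip at (232,122)), and the stand hasn't moved.

{"name": "arm_command", "arguments": {"moves": [[[0,0,0],[0,0,0.03],0.9],[[0,0,0],[0,0,0.055],0.9],[[0,0,0],[0,0,0.07],0.9],[[0,0,0],[0,0,0.08],0.9],[[0,0,0],[0,0,0.09],0.9],[[0,0,0],[0,0,0.1],0.9],[[0,0,0],[0,0,0.107],0.9],[[0,0,0],[0,0,0.112],0.9],[[0,0,0],[0,0,0.112],0.9]]}}

```text
time_s: 5.8
ee_pos: [467.5, 9.2, 120.0]
tcp_rot: [3.141, -0.001, 3.142]
wrist_force: [-0.9, 0.1, -3.1]
finger_gap: 0.23
finger_force: 30.0
```

{"name": "arm_command", "arguments": {"moves": [[[0,0,0],[0,0,0.002],0.9],[[0,0,0],[0,0,0.002],0.4],[[0,0,0],[0,0,0.002],0.4],[[0,0,0],[0,0,0.002],0.4],[[0,0,0],[0,0,0.002],0.4],[[0,0,0],[0,0,0.002],0.4],[[0,0,0],[0,0,-0.04],0.4],[[0,0,0],[0,0,-0.08],0.4],[[0,0,0],[0,0,-0.11],0.4],[[0,0,0],[0,0,-0.11],0.4]]}}

```text
time_s: 6.8
ee_pos: [470.5, 8.6, 235.6]
tcp_rot: [-3.139, 0.009, -3.142]
wrist_force: [0.2, -0.8, 0.2]
finger_gap: 0.599
finger_force: 0.0
```

{"name": "arm_command", "arguments": {"moves": [[[0,0,0],[0.018,0.046,0],0.4],[[0,0,0],[0.036,0.092,0],0.4],[[0,0,0],[0.0533,0.1383,0],0.4],[[0,0,0],[0.0533,0.1383,0],0.4],[[0,0,0],[0.0533,0.1383,0],0.4],[[0,0,0],[0.0533,0.1383,0.04],0.4],[[0,0,0],[0.0533,0.1383,0.08],0.4],[[0,0,0],[0.0533,0.1383,0.112],0.4],[[0,0,0],[0.0533,0.1383,0.112],0.4],[[0,0,0],[0.0533,0.1383,0.112],0.9],[[0,0,0],[0.0533,0.1383,0.112],0.9],[[0,0,0],[0.0533,0.1383,0.112],0.9],[[0,0,0],[0.0533,0.1383,0.112],0.9],[[0,0,0],[0.0533,0.1383,0.112],0.9],[[0,0,0],[0.0533,0.1383,0.112],0.9],[[0,0,0],[0.0533,0.1383,0.112],0.9],[[0,0,0],[0.0533,0.1383,0.112],0.9]]}}

```text
time_s: 8.5
ee_pos: [415.2, 147.7, 119.4]
tcp_rot: [3.141, 0.002, -3.141]
wrist_force: [-0.4, 1.0, 5.3]
finger_gap: 0.229
finger_force: 30.0
```

```bash
python3 - <<'E'
from loc import *
s=vision.camera("scene");t=vision.camera("top")
cv2.imwrite("pics/d2.png",np.hstack([cv2.resize(s[170:350,250:450],(440,400)),cv2.resize(t[240:310,290:350],(342,400))])[:,:,::-1])
print(env.observe()["ee_pos"])
E
```

```text
[415.19890901 147.72372581 119.38659912]
```

View pics/d2.png

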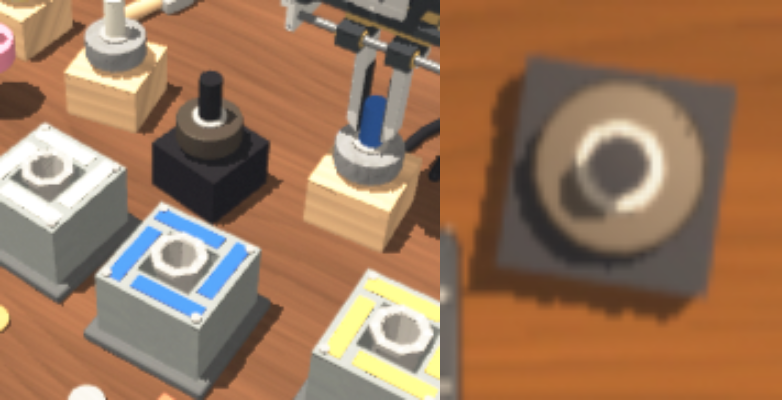

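The worn wheel sits fully down in the black stand, and the blue hub is gripped.

{"name": "arm_command", "arguments": {"moves": [[[0,0,0],[0,0,-0.02],0.9],[[0,0,0],[0,0,-0.06],0.9],[[0,0,0],[0,0,-0.1],0.9],[[0,0,0],[0,0,-0.12],0.9],[[0,0,0],[-0.0425,-0.0133,-0.12],0.9],[[0,0,0],[-0.085,-0.0266,-0.12],0.9],[[0,0,0],[-0.1275,-0.0398,-0.12],0.9],[[0,0,0],[-0.17,-0.0531,-0.12],0.9],[[0,0,0],[-0.2,-0.0625,-0.12],0.9],[[0,0,0],[-0.2125,-0.0664,-0.12],0.9],[[0,0,0],[-0.2125,-0.0664,-0.12],0.9],[[0,0,0],[-0.2125,-0.0664,-0.12],0.9],[[0,0,0],[-0.2125,-0.0664,-0.12],0.9],[[0,0,0],[-0.2125,-0.0664,-0.1],0.9],[[0,0,0],[-0.2125,-0.0664,-0.085],0.9],[[0,0,0],[-0.2125,-0.0664,-0.075],0.9],[[0,0,0],[-0.2125,-0.0664,-0.065],0.9],[[0,0,0],[-0.2125,-0.0664,-0.055],0.9],[[0,0,0],[-0.2125,-0.0664,-0.055],0.9]]}}

```text
time_s: 10.5
ee_pos: [627.0, 81.1, 172.2]
tcp_rot: [3.141, 0.0, 3.141]
wrist_force: [2.0, -0.3, -4.9]
finger_gap: 0.23
finger_force: 30.0
```

{"name": "arm_command", "arguments": {"moves": [[[0,0,0],[0,0,0.004],0.9],[[0,0,0],[0,0,0.008],0.9],[[0,0,0],[0,0,0.012],0.9],[[0,0,0],[0,0,0.012],0.9]]}}

```text
time_s: 10.9
ee_pos: [627.5, 81.0, 161.4]
tcp_rot: [-3.142, 0.002, 3.141]
wrist_force: [3.8, -0.9, -4.4]
finger_gap: 0.233
finger_force: 30.0
```

{"name": "arm_command", "arguments": {"moves": [[[0,0,0],[-0.001,0,0.003],0.9],[[0,0,0],[-0.001,0,0.005],0.9],[[0,0,0],[-0.001,0,0.006],0.9],[[0,0,0],[-0.001,0,0.006],0.9],[[0,0,0],[-0.001,0,0.006],0.4],[[0,0,0],[-0.001,0,0.006],0.4],[[0,0,0],[-0.001,0,0.006],0.4],[[0,0,0],[-0.001,0,0.006],0.4],[[0,0,0],[-0.001,0,0.006],0.4],[[0,0,0],[-0.001,0,-0.05],0.4],[[0,0,0],[-0.001,0,-0.05],1],[[0,0,0],[-0.001,0,-0.05],1],[[0,0,0],[-0.001,0,-0.05],1],[[0,0,0],[-0.001,0,-0.05],1],[[0,0,0],[-0.001,0,-0.05],1],[[0,0,0],[-0.001,0,-0.05],1]]}}

```text
time_s: 12.5
ee_pos: [627.5, 81.1, 210.4]
tcp_rot: [3.142, -0.002, 3.142]
wrist_force: [0.1, 0.8, -0.0]
finger_gap: 0.125
finger_force: 0.0
```

{"name": "arm_command", "arguments": {"moves": [[[0,0,0],[0,0,0.01],1],[[0,0,0],[0,0,0.018],1],[[0,0,0],[0,0,0.02],1],[[0,0,0],[0,0,0.022],1],[[0,0,0],[0,0,0.023],1],[[0,0,0],[0,0,0.024],1],[[0,0,0],[0,0,0.025],1],[[0,0,0],[0,0,0.026],1],[[0,0,0],[0,0,0.027],1],[[0,0,0],[0,0,0.028],1],[[0,0,0],[0,0,0.028],1]]}}

```text
time_s: 13.6
ee_pos: [629.0, 81.1, 186.6]
tcp_rot: [-3.141, 0.003, -3.141]
wrist_force: [-4.1, -0.4, 10.0]
finger_gap: 0.006
finger_force: 5.2
```

{"name": "arm_command", "arguments": {"moves": [[[0,0,0],[0,0,0.001],1],[[0,0,0],[0,0,0.002],1],[[0,0,0],[0,0,0.003],1],[[0,0,0],[0,0,0.004],1],[[0,0,0],[0,0,0.005],1],[[0,0,0],[0,0,0.006],1],[[0,0,0],[0,0,0.007],1],[[0,0,0],[0,0,0.008],1],[[0,0,0],[0,0,0.009],1],[[0,0,0],[0,0,0.01],1],[[0,0,0],[0,0,0.011],1],[[0,0,0],[0,0,0.012],1],[[0,0,0],[0,0,0.013],1],[[0,0,0],[0,0,0.014],1],[[0,0,0],[0,0,0.014],1],[[0,0,0],[0,0,0.014],1]]}}

```text
time_s: 15.2
ee_pos: [630.2, 81.1, 177.1]
tcp_rot: [-3.141, 0.006, -3.141]
wrist_force: [-10.0, 0.8, 27.5]
finger_gap: 0.002
finger_force: 13.3
```

{"name": "arm_command", "arguments": {"moves": [[[0,0,0],[0,0,-0.03],1],[[0,0,0],[0,0,-0.07],0.4],[[0,0,0],[0.035,-0.0366,-0.07],0.4],[[0,0,0],[0.07,-0.0733,-0.07],0.4],[[0,0,0],[0.1048,-0.1099,-0.07],0.4],[[0,0,0],[0.14,-0.1465,-0.07],0.4],[[0,0,0],[0.1746,-0.1832,-0.07],0.4],[[0,0,0],[0.2095,-0.2198,-0.07],0.4],[[0,0,0],[0.2095,-0.2198,-0.07],0.4],[[0,0,0],[0.2095,-0.2198,-0.07],0.4],[[0,0,0],[0.2095,-0.2198,-0.07],0.4]]}}

```text
time_s: 16.3
ee_pos: [419.0, -138.3, 239.7]
tcp_rot: [3.142, 0.001, -3.141]
wrist_force: [-0.4, 0.6, 0.5]
finger_gap: 0.604
finger_force: 0.0
```

```bash
python3 - <<'E'
from loc import *
s=vision.camera("scene");t=vision.camera("top")
np.savez("im2.npz",scene=s,top=t)
cv2.imwrite("pics/d3.png",np.hstack([s[100:400,130:530],cv2.resize(t[160:340,150:350],(333,300))])[:,:,::-1])
E
```

```text
(no output)
```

View pics/d3.png

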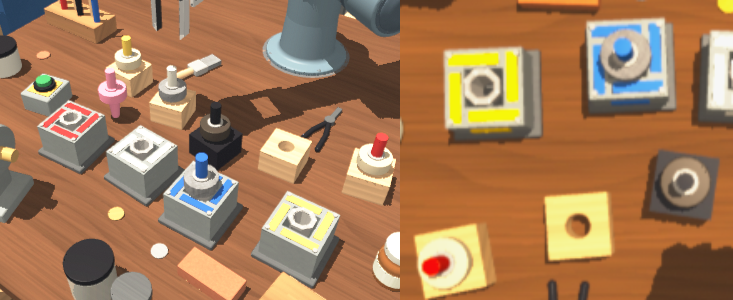

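The blue wheel is home, the worn wheel is still in its stand, and no stand has been displaced. The white hub is at about scene (301,170), where it was before.

{"name": "arm_command", "arguments": {"moves": [[[0,0,0],[0,0,0.04],0.4],[[0,0,0],[0,0,0.08],0.4],[[0,0,0],[0,0,0.11],0.4],[[0,0,0],[0,0,0.121],0.4],[[0,0,0],[0,0,0.121],0.4],[[0,0,0],[0,0,0.121],0.9],[[0,0,0],[0,0,0.121],0.9],[[0,0,0],[0,0,0.121],0.9],[[0,0,0],[0,0,0.121],0.9],[[0,0,0],[0,0,0.121],0.9],[[0,0,0],[0,0,0.121],0.9],[[0,0,0],[0,0,0.121],0.9],[[0,0,0],[0,0,0.121],0.9]]}}

```text
time_s: 17.7
ee_pos: [418.9, -139.1, 119.1]
tcp_rot: [-3.141, 0.001, 3.142]
wrist_force: [-0.5, -1.0, 4.4]
finger_gap: 0.229
finger_force: 30.0
```

{"name": "arm_command", "arguments": {"moves": [[[0,0,0],[0,0,-0.02],0.9],[[0,0,0],[0,0,-0.06],0.9],[[0,0,0],[0,0,-0.1],0.9],[[0,0,0],[0,0,-0.12],0.9],[[0,0,0],[-0.04,0.0139,-0.12],0.9],[[0,0,0],[-0.08,0.0278,-0.12],0.9],[[0,0,0],[-0.12,0.0417,-0.12],0.9],[[0,0,0],[-0.16,0.0556,-0.12],0.9],[[0,0,0],[-0.1918,0.0667,-0.12],0.9],[[0,0,0],[-0.1918,0.0667,-0.12],0.9],[[0,0,0],[-0.1918,0.0667,-0.12],0.9],[[0,0,0],[-0.1918,0.0667,-0.12],0.9],[[0,0,0],[-0.1918,0.0667,-0.1],0.9],[[0,0,0],[-0.1918,0.0667,-0.085],0.9],[[0,0,0],[-0.1918,0.0667,-0.075],0.9],[[0,0,0],[-0.1918,0.0667,-0.065],0.9],[[0,0,0],[-0.1918,0.0667,-0.055],0.9],[[0,0,0],[-0.1918,0.0667,-0.048],0.9],[[0,0,0],[-0.1918,0.0667,-0.048],0.9]]}}

```text
time_s: 19.6
ee_pos: [610.0, -71.9, 165.4]
tcp_rot: [3.141, -0.001, 3.142]
wrist_force: [0.9, 0.5, -2.6]
finger_gap: 0.229
finger_force: 30.0
```

Well aligned; seat, release, close and go above the hub.

{"name": "arm_command", "arguments": {"moves": [[[0,0,0],[0,0,0.005],0.9],[[0,0,0],[0,0,0.009],0.9],[[0,0,0],[0,0,0.011],0.9],[[0,0,0],[0,0,0.011],0.9],[[0,0,0],[0,0,0.011],0.4],[[0,0,0],[0,0,0.011],0.4],[[0,0,0],[0,0,0.011],0.4],[[0,0,0],[0,0,0.011],0.4],[[0,0,0],[0,0,0.011],0.4],[[0,0,0],[0,0,-0.045],0.4],[[0,0,0],[0,0,-0.045],1],[[0,0,0],[0,0,-0.045],1],[[0,0,0],[0,0,-0.045],1],[[0,0,0],[0,0,-0.045],1],[[0,0,0],[0,0,-0.045],1],[[0,0,0],[0,0,-0.045],1],[[0,0,0],[0,0,-0.045],1],[[0,0,0],[0,0,-0.045],1],[[0,0,0],[0,0,-0.045],1]]}}

```text
time_s: 21.5
ee_pos: [610.3, -72.0, 211.4]
tcp_rot: [3.142, 0.0, 3.142]
wrist_force: [0.2, 0.3, -0.7]
finger_gap: 0.005
finger_force: 0.0
```

{"name": "arm_command", "arguments": {"moves": [[[0,0,0],[0,0,0.015],1],[[0,0,0],[0,0,0.022],1],[[0,0,0],[0,0,0.025],1],[[0,0,0],[0,0,0.027],1],[[0,0,0],[0,0,0.028],1],[[0,0,0],[0,0,0.029],1],[[0,0,0],[0,0,0.03],1],[[0,0,0],[0,0,0.031],1],[[0,0,0],[0,0,0.032],1],[[0,0,0],[0,0,0.033],1],[[0,0,0],[0,0,0.034],1],[[0,0,0],[0,0,0.035],1],[[0,0,0],[0,0,0.036],1],[[0,0,0],[0,0,0.037],1],[[0,0,0],[0,0,0.038],1],[[0,0,0],[0,0,0.039],1],[[0,0,0],[0,0,0.04],1],[[0,0,0],[0,0,0.041],1],[[0,0,0],[0,0,0.042],1],[[0,0,0],[0,0,0.042],1]]}}

```text
time_s: 23.5
ee_pos: [612.1, -72.4, 177.1]
tcp_rot: [-3.14, 0.004, -3.141]
wrist_force: [-12.5, 3.3, 33.5]
finger_gap: 0.007
finger_force: 16.3
```

{"name": "arm_command", "arguments": {"moves": [[[0,0,0],[0,0,-0.03],1],[[0,0,0],[0,0,-0.07],0.4],[[0,0,0],[0.0325,-0.0327,-0.07],0.4],[[0,0,0],[0.065,-0.0654,-0.07],0.4],[[0,0,0],[0.0974,-0.0981,-0.07],0.4],[[0,0,0],[0.13,-0.131,-0.07],0.4],[[0,0,0],[0.1624,-0.1636,-0.07],0.4],[[0,0,0],[0.195,-0.1963,-0.07],0.4],[[0,0,0],[0.2273,-0.229,-0.07],0.4],[[0,0,0],[0.2273,-0.229,-0.07],0.4],[[0,0,0],[0.2273,-0.229,-0.07],0.4],[[0,0,0],[0.2273,-0.229,-0.07],0.4]]}}

```text
time_s: 24.7
ee_pos: [383.4, -300.3, 239.0]
tcp_rot: [3.141, -0.0, -3.141]
wrist_force: [0.6, 0.5, 0.1]
finger_gap: 0.6
finger_force: 0.0
```

```bash
cat > d.py <<'E'
import sys
from loc import *
s=vision.camera("scene");t=vision.camera("top")
cv2.imwrite(sys.argv[1],np.hstack([s[100:400,130:530],cv2.resize(t[160:340,150:350],(333,300))])[:,:,::-1])
a=np.load("im.npz")["scene"]
for n,(u,v) in dict(red=(510,250),yellow=(258,165)).items():
    # template match of the stand to detect displacement
    tp=a[v-22:v+42,u-25:u+25];r=cv2.matchTemplate(s[v-62:v+82,u-65:u+65],tp,cv2.TM_CCOEFF_NORMED);print(n,r.max(),np.array(cv2.minMaxLoc(r)[3])-40)
E
python3 d.py pics/d4.png
```

```text
red 0.99941933 [0 0]
yellow 0.9571423 [0 0]
```

Neither stand has moved. Grip yellow.

{"name": "arm_command", "arguments": {"moves": [[[0,0,0],[0,0,0.04],0.4],[[0,0,0],[0,0,0.08],0.4],[[0,0,0],[0,0,0.11],0.4],[[0,0,0],[0,0,0.121],0.4],[[0,0,0],[0,0,0.121],0.4],[[0,0,0],[0,0,0.121],0.9],[[0,0,0],[0,0,0.121],0.9],[[0,0,0],[0,0,0.121],0.9],[[0,0,0],[0,0,0.121],0.9],[[0,0,0],[0,0,0.121],0.9],[[0,0,0],[0,0,0.121],0.9],[[0,0,0],[0,0,0.121],0.9],[[0,0,0],[0,0,0.121],0.9]]}}

```text
time_s: 26.1
ee_pos: [383.2, -301.2, 119.1]
tcp_rot: [-3.141, 0.001, 3.142]
wrist_force: [0.1, 1.5, 5.0]
finger_gap: 0.232
finger_force: 30.0
```

{"name": "arm_command", "arguments": {"moves": [[[0,0,0],[0,0,-0.02],0.9],[[0,0,0],[0,0,-0.06],0.9],[[0,0,0],[0,0,-0.11],0.9],[[0,0,0],[0,0,-0.16],0.9],[[0,0,0],[-0.015,0.0403,-0.17],0.9],[[0,0,0],[-0.03,0.0806,-0.17],0.9],[[0,0,0],[-0.0448,0.1209,-0.17],0.9],[[0,0,0],[-0.06,0.1612,-0.17],0.9],[[0,0,0],[-0.075,0.2015,-0.17],0.9],[[0,0,0],[-0.09,0.2418,-0.17],0.9],[[0,0,0],[-0.105,0.2821,-0.17],0.9],[[0,0,0],[-0.12,0.3225,-0.17],0.9],[[0,0,0],[-0.1345,0.3628,-0.17],0.9],[[0,0,0],[-0.15,0.4031,-0.17],0.9],[[0,0,0],[-0.1644,0.4434,-0.17],0.9],[[0,0,0],[-0.18,0.4837,-0.17],0.9],[[0,0,0],[-0.1943,0.524,-0.17],0.9],[[0,0,0],[-0.2092,0.5643,-0.17],0.9],[[0,0,0],[-0.2092,0.5643,-0.17],0.9],[[0,0,0],[-0.2092,0.5643,-0.17],0.9]]}}

```text
time_s: 28.1
ee_pos: [591.6, 263.8, 286.4]
tcp_rot: [-3.14, -0.003, -3.14]
wrist_force: [-1.0, -0.6, -2.1]
finger_gap: 0.227
finger_force: 30.0
```

Now lower it into the yellow head: from +170 to +48, so 122 mm.

{"name": "arm_command", "arguments": {"moves": [[[0,0,0],[0,0,0.03],0.9],[[0,0,0],[0,0,0.06],0.9],[[0,0,0],[0,0,0.075],0.9],[[0,0,0],[0,0,0.085],0.9],[[0,0,0],[0,0,0.095],0.9],[[0,0,0],[0,0,0.105],0.9],[[0,0,0],[0,0,0.115],0.9],[[0,0,0],[0,0,0.122],0.9],[[0,0,0],[0,0,0.122],0.9]]}}

```text
time_s: 29.0
ee_pos: [592.2, 263.4, 165.6]
tcp_rot: [3.141, -0.0, -3.142]
wrist_force: [0.3, 0.1, -3.1]
finger_gap: 0.228
finger_force: 30.0
```

{"name": "arm_command", "arguments": {"moves": [[[0,0,0],[0,0,0.005],0.9],[[0,0,0],[0,0,0.009],0.9],[[0,0,0],[0,0,0.011],0.9],[[0,0,0],[0,0,0.011],0.9],[[0,0,0],[0,0,0.011],0.4],[[0,0,0],[0,0,0.011],0.4],[[0,0,0],[0,0,0.011],0.4],[[0,0,0],[0,0,0.011],0.4],[[0,0,0],[0,0,0.011],0.4],[[0,0,0],[0,0,-0.045],0.4],[[0,0,0],[0,0,-0.045],1],[[0,0,0],[0,0,-0.045],1],[[0,0,0],[0,0,-0.045],1],[[0,0,0],[0,0,-0.045],1],[[0,0,0],[0,0,-0.045],1],[[0,0,0],[0,0,-0.045],1],[[0,0,0],[0,0,-0.045],1],[[0,0,0],[0,0,-0.045],1],[[0,0,0],[0,0,-0.045],1]]}}

```text
time_s: 30.9
ee_pos: [592.2, 263.3, 211.4]
tcp_rot: [-3.142, -0.0, -3.142]
wrist_force: [0.0, 0.2, 0.7]
finger_gap: 0.005
finger_force: 0.0
```

{"name": "arm_command", "arguments": {"moves": [[[0,0,0],[0,0,0.015],1],[[0,0,0],[0,0,0.022],1],[[0,0,0],[0,0,0.025],1],[[0,0,0],[0,0,0.027],1],[[0,0,0],[0,0,0.028],1],[[0,0,0],[0,0,0.029],1],[[0,0,0],[0,0,0.03],1],[[0,0,0],[0,0,0.031],1],[[0,0,0],[0,0,0.032],1],[[0,0,0],[0,0,0.033],1],[[0,0,0],[0,0,0.034],1],[[0,0,0],[0,0,0.035],1],[[0,0,0],[0,0,0.036],1],[[0,0,0],[0,0,0.037],1],[[0,0,0],[0,0,0.038],1],[[0,0,0],[0,0,0.039],1],[[0,0,0],[0,0,0.04],1],[[0,0,0],[0,0,0.041],1],[[0,0,0],[0,0,0.042],1],[[0,0,0],[0,0,0.042],1]]}}

```text
time_s: 32.9
ee_pos: [593.8, 263.8, 177.1]
tcp_rot: [3.141, 0.004, -3.141]
wrist_force: [-12.2, -2.6, 30.5]
finger_gap: 0.003
finger_force: 15.3
```

{"name": "arm_command", "arguments": {"moves": [[[0,0,0],[0,0,-0.03],1],[[0,0,0],[0,0,-0.07],0.4],[[0,0,0],[0.044,0.0093,-0.07],0.4],[[0,0,0],[0.088,0.0187,-0.07],0.4],[[0,0,0],[0.132,0.028,-0.07],0.4],[[0,0,0],[0.176,0.0374,-0.07],0.4],[[0,0,0],[0.2197,0.0467,-0.07],0.4],[[0,0,0],[0.2197,0.0467,-0.07],0.4],[[0,0,0],[0.2197,0.0467,-0.07],0.4],[[0,0,0],[0.2197,0.0467,-0.07],0.4]]}}

```text
time_s: 33.9
ee_pos: [373.2, 309.8, 239.3]
tcp_rot: [-3.141, 0.0, 3.141]
wrist_force: [-0.0, 0.1, 0.5]
finger_gap: 0.601
finger_force: 0.0
```

```bash
python3 d.py pics/d5.png
```

```text
red 0.93439454 [-3  4]
yellow 0.74531823 [0 0]
```

View pics/d5.png

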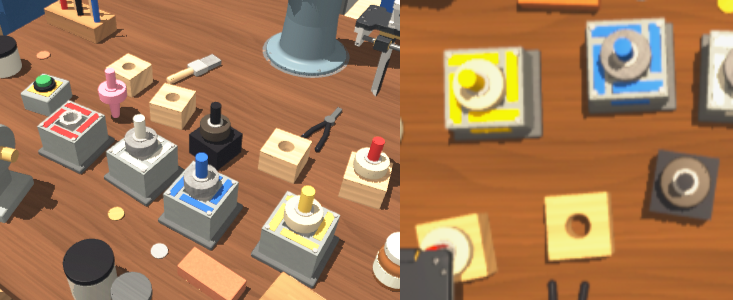

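The red stand has been knocked aside, by (-3,+4) px in the scene view. I'll re-measure the wheel.

```bash
python3 - <<'E'
from loc import *
im=np.load("im.npz")
s=vision.camera("scene");t=vision.camera("top")
for n,b in(("old",im["scene"]),("new",s)):
    print(n,fit({"scene":b},"red",(373,311),cyl(11,88,135),dict(scene=24)))
p0=proj("scene",[373,310.5,135.])[0];print(p0)
U=lambda a:cv2.resize(a,None,fx=4,fy=4,interpolation=cv2.INTER_CUBIC)
tp=im["scene"][228:292,485:530]
r=cv2.matchTemplate(U(s[216:312,465:550]),U(tp),cv2.TM_CCOEFF_NORMED);d=np.array(cv2.minMaxLoc(r)[3])/4-[20,12];print(d,r.max(),ray("scene",p0+d,110)-ray("scene",p0,110))
cv2.imwrite("pics/d6.png",np.hstack([cv2.resize(b[270:350,150:220],(350,400),interpolation=cv2.INTER_CUBIC) for b in (im["top"],t)])[:,:,::-1])
E
```

```text
old (array([375.8, 310.9]), {'scene': array([375.8, 310.9])}, {'scene': 0.6})
new (array([389. , 309.9]), {'scene': array([389. , 309.9])}, {'scene': 0.62})
[511.04190378 236.68239602]
[-3.25  4.  ] 0.9557853 [14.4267634  -1.11166068  0.        ]
```

View pics/d6.png

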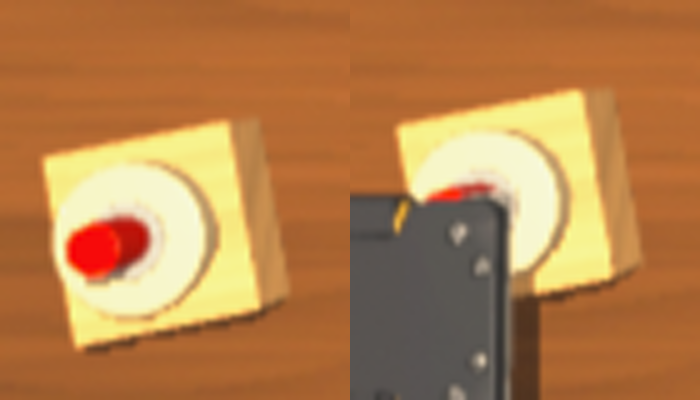

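The before and after crops show the stand moved about 13 mm in +x: its corner went from (230,120) to (232,90) at 5x. The new wheel position is about (386,309.5).

{"name": "arm_command", "arguments": {"moves": [[[0,0,0],[-0.0135,-0.0005,0],0.4],[[0,0,0],[-0.0135,-0.0005,0.04],0.4],[[0,0,0],[-0.0135,-0.0005,0.08],0.4],[[0,0,0],[-0.0135,-0.0005,0.11],0.4],[[0,0,0],[-0.0135,-0.0005,0.121],0.4],[[0,0,0],[-0.0135,-0.0005,0.121],0.4],[[0,0,0],[-0.0135,-0.0005,0.121],0.9],[[0,0,0],[-0.0135,-0.0005,0.121],0.9],[[0,0,0],[-0.0135,-0.0005,0.121],0.9],[[0,0,0],[-0.0135,-0.0005,0.121],0.9],[[0,0,0],[-0.0135,-0.0005,0.121],0.9],[[0,0,0],[-0.0135,-0.0005,0.121],0.9],[[0,0,0],[-0.0135,-0.0005,0.121],0.9],[[0,0,0],[-0.0135,-0.0005,0.121],0.9]]}}

```text
time_s: 35.5
ee_pos: [386.4, 309.8, 119.1]
tcp_rot: [3.141, 0.001, -3.142]
wrist_force: [-1.3, 0.3, 4.8]
finger_gap: 0.232
finger_force: 30.0
```

{"name": "arm_command", "arguments": {"moves": [[[0,0,0],[0,0,-0.02],0.9],[[0,0,0],[0,0,-0.06],0.9],[[0,0,0],[0,0,-0.11],0.9],[[0,0,0],[0,0,-0.16],0.9],[[0,0,0],[-0.0174,-0.0398,-0.17],0.9],[[0,0,0],[-0.0348,-0.0795,-0.17],0.9],[[0,0,0],[-0.0521,-0.1193,-0.17],0.9],[[0,0,0],[-0.0695,-0.1591,-0.17],0.9],[[0,0,0],[-0.0869,-0.1989,-0.17],0.9],[[0,0,0],[-0.1043,-0.2386,-0.17],0.9],[[0,0,0],[-0.1217,-0.2784,-0.17],0.9],[[0,0,0],[-0.139,-0.3182,-0.17],0.9],[[0,0,0],[-0.1564,-0.3579,-0.17],0.9],[[0,0,0],[-0.1738,-0.3977,-0.17],0.9],[[0,0,0],[-0.1912,-0.4375,-0.17],0.9],[[0,0,0],[-0.2085,-0.4773,-0.17],0.9],[[0,0,0],[-0.2259,-0.517,-0.17],0.9],[[0,0,0],[-0.2433,-0.5568,-0.17],0.9],[[0,0,0],[-0.2433,-0.5568,-0.17],0.9],[[0,0,0],[-0.2433,-0.5568,-0.17],0.9]]}}

```text
time_s: 37.5
ee_pos: [628.6, -247.7, 286.2]
tcp_rot: [3.139, -0.003, 3.14]
wrist_force: [0.5, -0.5, -2.7]
finger_gap: 0.228
finger_force: 30.0
```

{"name": "arm_command", "arguments": {"moves": [[[0,0,0],[0,0,0.03],0.9],[[0,0,0],[0,0,0.06],0.9],[[0,0,0],[0,0,0.075],0.9],[[0,0,0],[0,0,0.085],0.9],[[0,0,0],[0,0,0.095],0.9],[[0,0,0],[0,0,0.105],0.9],[[0,0,0],[0,0,0.115],0.9],[[0,0,0],[0,0,0.122],0.9],[[0,0,0],[0,0,0.122],0.9]]}}

```text
time_s: 38.4
ee_pos: [628.7, -247.0, 165.1]
tcp_rot: [3.141, -0.002, 3.142]
wrist_force: [0.1, 0.3, -2.3]
finger_gap: 0.227
finger_force: 30.0
```

{"name": "arm_command", "arguments": {"moves": [[[0,0,0],[0,0,0.005],0.9],[[0,0,0],[0,0,0.009],0.9],[[0,0,0],[0,0,0.011],0.9],[[0,0,0],[0,0,0.011],0.9],[[0,0,0],[0,0,0.011],0.4],[[0,0,0],[0,0,0.011],0.4],[[0,0,0],[0,0,0.011],0.4],[[0,0,0],[0,0,0.011],0.4],[[0,0,0],[0,0,0.011],0.4],[[0,0,0],[0,0,-0.045],0.4],[[0,0,0],[0,0,-0.045],1],[[0,0,0],[0,0,-0.045],1],[[0,0,0],[0,0,-0.045],1],[[0,0,0],[0,0,-0.045],1],[[0,0,0],[0,0,-0.045],1],[[0,0,0],[0,0,-0.045],1],[[0,0,0],[0,0,-0.045],1],[[0,0,0],[0,0,-0.045],1],[[0,0,0],[0,0,-0.045],1]]}}

```text
time_s: 40.3
ee_pos: [629.3, -247.3, 211.4]
tcp_rot: [-3.142, -0.0, -3.142]
wrist_force: [-0.2, -0.9, -0.7]
finger_gap: 0.006
finger_force: 0.0
```

{"name": "arm_command", "arguments": {"moves": [[[0,0,0],[0,0,0.015],1],[[0,0,0],[0,0,0.022],1],[[0,0,0],[0,0,0.025],1],[[0,0,0],[0,0,0.027],1],[[0,0,0],[0,0,0.028],1],[[0,0,0],[0,0,0.029],1],[[0,0,0],[0,0,0.03],1],[[0,0,0],[0,0,0.031],1],[[0,0,0],[0,0,0.032],1],[[0,0,0],[0,0,0.033],1],[[0,0,0],[0,0,0.034],1],[[0,0,0],[0,0,0.035],1],[[0,0,0],[0,0,0.036],1],[[0,0,0],[0,0,0.037],1],[[0,0,0],[0,0,0.038],1],[[0,0,0],[0,0,0.039],1],[[0,0,0],[0,0,0.04],1],[[0,0,0],[0,0,0.041],1],[[0,0,0],[0,0,0.042],1],[[0,0,0],[0,0,0.042],1]]}}

```text
time_s: 42.3
ee_pos: [630.9, -248.4, 177.4]
tcp_rot: [-3.138, 0.004, -3.141]
wrist_force: [-9.6, 4.8, 29.5]
finger_gap: 0.004
finger_force: 14.5
```

{"name": "arm_command", "arguments": {"moves": [[[0,0,0],[0,0,0.001],1],[[0,0,0],[0,0,0.002],1],[[0,0,0],[0,0,0.002],1]]}}

```text
time_s: 42.6
ee_pos: [631.2, -248.5, 177.3]
tcp_rot: [-3.138, 0.005, -3.141]
wrist_force: [-13.2, 6.1, 36.2]
finger_gap: 0.008
finger_force: 17.7
```

{"name": "arm_command", "arguments": {"moves": [[[0,0,0],[0,0,-0.03],1],[[0,0,0],[0,0,-0.07],1],[[0,0,0],[0.0186,-0.042,-0.07],1],[[0,0,0],[0.0372,-0.084,-0.07],1],[[0,0,0],[0.0558,-0.126,-0.07],1],[[0,0,0],[0.0744,-0.168,-0.07],1],[[0,0,0],[0.0744,-0.168,-0.07],1],[[0,0,0],[0.0744,-0.168,-0.07],1]]}}

```text
time_s: 43.4
ee_pos: [554.1, -415.8, 236.3]
tcp_rot: [3.14, -0.001, 3.14]
wrist_force: [0.3, 0.7, -0.6]
finger_gap: 0.005
finger_force: 0.0
```

```bash
python3 - <<'E'
from loc import *
s=vision.camera("scene")
cv2.imwrite("pics/d7.png",cv2.resize(s[130:400,140:500],(800,600),interpolation=cv2.INTER_CUBIC)[:,:,::-1])
E
```

```text
(no output)
```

View pics/d7.png

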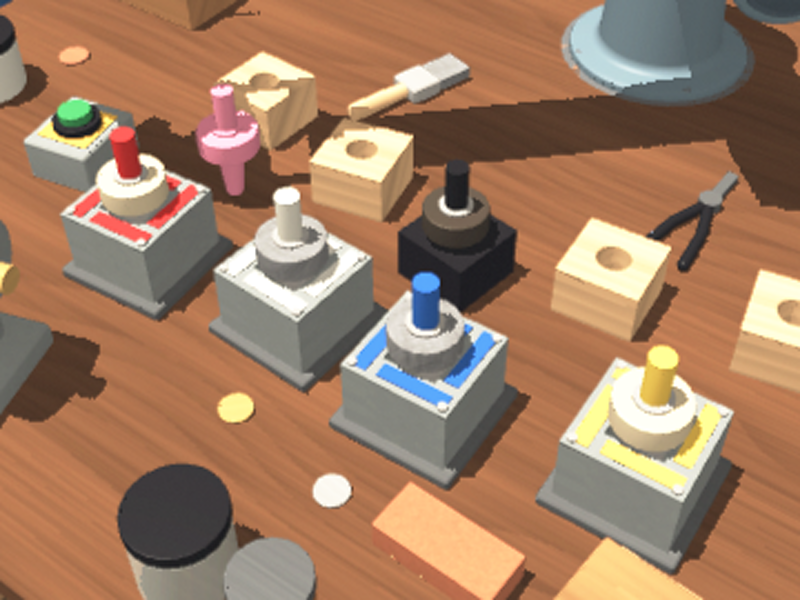

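All four wheels sit level in their heads, with the worn wheel in the black stand. Now the button, which is at (77,112) in the crop.

{"name": "arm_command", "arguments": {"moves": [[[0,0,0],[0,0,0.04],1],[[0,0,0],[0,0,0.08],1],[[0,0,0],[0,0,0.12],1],[[0,0,0],[0,0,0.14],1],[[0,0,0],[0,0,0.147],1],[[0,0,0],[0,0,0.15],1],[[0,0,0],[0,0,0.152],1],[[0,0,0],[0,0,0.154],1],[[0,0,0],[0,0,0.156],1],[[0,0,0],[0,0,0.158],1],[[0,0,0],[0,0,0.16],1],[[0,0,0],[0,0,0.162],1],[[0,0,0],[0,0,0.163],1],[[0,0,0],[0,0,0.163],1]]}}

```text
time_s: 44.85
ee_pos: [556.5, -415.9, 82.6]
tcp_rot: [-3.141, 0.002, -3.141]
wrist_force: [-10.5, 14.0, 33.6]
finger_gap: 0.007
finger_force: 17.0
```

{"name": "arm_command", "arguments": {"moves": [[[0,0,0],[0,0,-0.005],1],[[0,0,0],[0,0,-0.005],1],[[0,0,0],[0,0,-0.005],1]]}}

```text
time_s: 45.15
ee_pos: [556.5, -416.3, 83.1]
tcp_rot: [-3.139, 0.004, -3.142]
wrist_force: [-1.6, 4.4, 12.5]
finger_gap: 0.007
finger_force: 6.1
```

{"name": "arm_command", "arguments": {"moves": [[[0,0,0],[0,0,-0.003],1],[[0,0,0],[0,0,-0.003],1],[[0,0,0],[0,0,-0.003],1]]}}

```text
time_s: 45.45
ee_pos: [556.2, -416.3, 83.8]
tcp_rot: [-3.139, 0.004, 3.141]
wrist_force: [3.0, 0.1, 4.6]
finger_gap: 0.005
finger_force: 2.3
```

{"name": "arm_command", "arguments": {"moves": [[[0,0,0],[0,0,-0.003],1],[[0,0,0],[0,0,-0.003],1],[[0,0,0],[0,0,-0.003],1]]}}

```text
time_s: 45.75
ee_pos: [554.9, -415.9, 85.6]
tcp_rot: [-3.14, 0.0, 3.142]
wrist_force: [2.8, -2.3, 2.8]
finger_gap: 0.003
finger_force: 1.8
```

{"name": "arm_command", "arguments": {"moves": [[[0,0,0],[0,0,-0.002],1],[[0,0,0],[0,0,-0.002],1],[[0,0,0],[0,0,-0.002],1]]}}

```text
time_s: 46.05
ee_pos: [554.5, -415.5, 87.3]
tcp_rot: [-3.141, -0.001, 3.142]
wrist_force: [0.9, -2.7, 3.4]
finger_gap: 0.006
finger_force: 1.4
```

{"name": "arm_command", "arguments": {"moves": [[[0,0,0],[0,0,-0.02],1],[[0,0,0],[0,0,-0.02],1],[[0,0,0],[0,0,-0.02],1],[[0,0,0],[0,0,-0.02],1]]}}

```text
time_s: 46.45
ee_pos: [554.0, -414.4, 105.8]
tcp_rot: [3.139, -0.002, 3.142]
wrist_force: [0.4, 0.4, 0.4]
finger_gap: 0.001
finger_force: 0.0
```

```bash
python3 - <<'E'
from loc import *
print(env.observe()["ee_pos"],env.observe()["wrist_force"])
s=vision.camera("scene");a=np.load("im.npz")
c=lambda b:cv2.resize(b[150:220,140:210],(390,390),interpolation=cv2.INTER_CUBIC)
cv2.imwrite("pics/d8.png",np.hstack([c(s),cv2.resize(a["top"][195:260,480:545],(390,390),interpolation=cv2.INTER_CUBIC)])[:,:,::-1])
for z in(66,69,73):print(z,proj("top",[554.7,-415.3,z]),proj("scene",[554.7,-415.3,z]))
E
```

```text
[ 554.02598447 -414.44740027  105.76701406] [0.42670633 0.36827326 0.41720929]
66 [[519.24987415 227.40020456]] [[173.22110896 181.11596801]]
69 [[519.85176181 227.2492633 ]] [[172.96270763 180.08265995]]
73 [[520.659943  227.0465878]] [[172.6167766  178.69933377]]
```

View pics/d8.png

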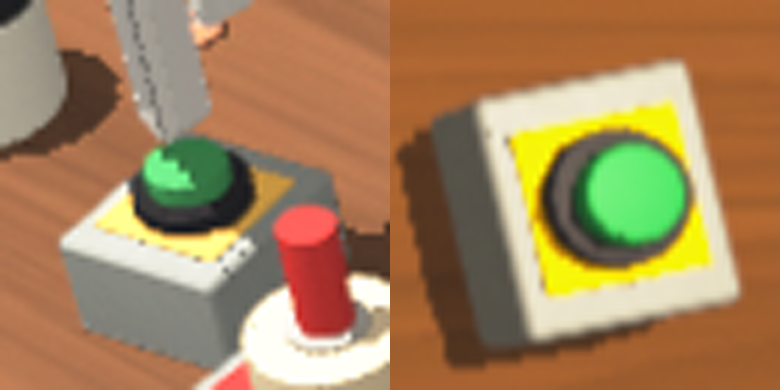

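{"name": "arm_command", "arguments": {"moves": [[[0,0,0],[0,0,0.0125],1],[[0,0,0],[0,0,0.0125],1],[[0,0,0],[0,0,0.0125],1],[[0,0,0],[0,0,0.0125],1]]}}

```text
time_s: 46.9
ee_pos: [554.8, -415.3, 94.7]
tcp_rot: [3.141, -0.0, -3.142]
wrist_force: [-1.3, 0.0, -0.6]
finger_gap: 0.006
finger_force: 0.0
```

{"name": "arm_command", "arguments": {"moves": [[[0,0,0],[0,0,0.003],1],[[0,0,0],[0,0,0.003],1],[[0,0,0],[0,0,0.003],1],[[0,0,0],[0,0,0.003],1]]}}

```text
time_s: 47.3
ee_pos: [555.0, -415.4, 92.1]
tcp_rot: [-3.141, 0.0, 3.142]
wrist_force: [-0.0, -0.7, 0.5]
finger_gap: 0.006
finger_force: 0.0
```

{"name": "arm_command", "arguments": {"moves": [[[0,0,0],[0,0,0.003],1],[[0,0,0],[0,0,0.003],1],[[0,0,0],[0,0,0.003],1],[[0,0,0],[0,0,0.003],1]]}}

```text
time_s: 47.7
ee_pos: [555.1, -415.6, 89.4]
tcp_rot: [-3.141, 0.001, 3.142]
wrist_force: [0.7, -0.7, 2.0]
finger_gap: 0.003
finger_force: 0.9
```

{"name": "arm_command", "arguments": {"moves": [[[0,0,0],[0,0,0.003],1],[[0,0,0],[0,0,0.003],1],[[0,0,0],[0,0,0.003],1],[[0,0,0],[0,0,0.003],1]]}}

```text
time_s: 48.1
ee_pos: [555.1, -415.6, 86.3]
tcp_rot: [-3.141, 0.001, 3.142]
wrist_force: [1.6, -1.7, 3.3]
finger_gap: 0.006
finger_force: 1.6
```

Contact begins at TCP z≈90 and the hard stop is at 83, so the first press was the full 7 mm. I'll complete this press too, then retreat.

{"name": "arm_command", "arguments": {"moves": [[[0,0,0],[0,0,0.003],1],[[0,0,0],[0,0,0.006],1],[[0,0,0],[0,0,0.008],1],[[0,0,0],[0,0,0.008],1],[[0,0,0],[0,0,0.008],1]]}}

```text
time_s: 48.6
ee_pos: [555.4, -415.7, 82.8]
tcp_rot: [-3.141, -0.0, -3.141]
wrist_force: [-8.3, 6.4, 25.3]
finger_gap: 0.003
finger_force: 12.5
```

{"name": "arm_command", "arguments": {"moves": [[[0,0,0],[0,0,-0.03],1],[[0,0,0],[0,0,-0.07],1],[[0,0,0],[0,0,-0.11],1],[[0,0,0],[0,0,-0.15],1],[[0,0,0],[0,0,-0.15],1],[[0,0,0],[0,0,-0.15],1]]}}

```text
time_s: 49.2
ee_pos: [554.7, -415.1, 227.8]
tcp_rot: [3.141, -0.0, -3.142]
wrist_force: [-0.9, 0.1, -0.6]
finger_gap: 0.003
finger_force: 0.0
```

```bash
python3 - <<'E'
from loc import *
s=vision.camera("scene")
cv2.imwrite("pics/d9.png",cv2.resize(s[130:400,140:560],(800,514),interpolation=cv2.INTER_CUBIC)[:,:,::-1])
E
```

```text
(no output)
```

View pics/d9.png

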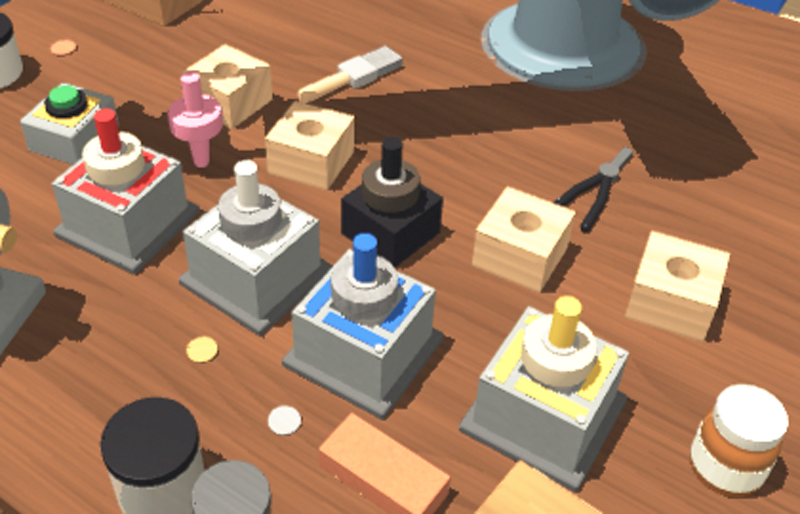

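All wheels are home, the worn wheel is in the black stand at (392,190), the button is back up at (66,98), and the bystanders are untouched.

```bash
python3 -c "
from station import env,vision,job
print(job.finish_job())"
```

```text
the job is handed in; nothing more can be done
None
```

I handed the job in at about 49 s: the worn wheel is in the black stand, all four fresh wheels are tapped home in their own heads, and the green button was pressed fully (twice, the second to confirm its travel) and sprang back; no verdict was returned.

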